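Dry-run of the seed dispenser: open the cap, index three clicks and hold

ROBOT

A 6-joint arm with a two-finger parallel gripper is mounted at the origin on a cart in front of the work surface, level with it; the furniture and walls round the work are solid. World frame = base frame: x ahead of the robot, y to its left, z up, the work surface at z = 0. Lengths are in mm, angles in rad, forces in N, time in s.
With the tool pointing down it reaches from about 350 to 1000 mm from the base axis. Payload 7.1 kg.
Tool frame: the origin (TCP) lies at the centre of the arm's flange, where the gripper is bolted on; the fingertips stand 173 mm ahead of it and the grasp point (between the pads) lies 155 mm ahead of it (ctrl.pinch_z is the z of the grasp point in the tool frame, in mm); z points along the fingers, y is the line along which they close (so a half turn about z gives the same grasp; the last joint's range is limited). The gripper opens to 85 mm and grips with 20 to 120 N. Pads are 22 mm wide; open, the fingers measure 114 mm over their backs; the gripper's body (76 mm by 85 mm) begins 54 mm behind the grasp point. The pads swing forward as they close: fully open they stand 13 mm farther back than shut.
Start: joints at [1.179, 0.423, 1.63, -0, 1.089, -0.019], TCP at [227.609, 582.066, 404.719] pointing down, gripper open.
Joint ranges: [-3, 3], [-0.9, 2.11], [0.09, 2.58], [-1.31, 4.45], [0.11, 2.69], [-2.54, 2.54]. Speed limits (rad/s): [2.39, 2.39, 3.01, 3.14, 3.14, 3.14].

INTERFACE

Orientations are given as a unit quaternion [w, x, y, z].
In Python, from bench import ctrl, cams, workorder gives the robot as it stands.
- The arm moves only by the tool move_arm, never from a script. Its argument "series" is a list of rows, each an object with "offset": the shift along the tool's x, y, z scaled (see below), a list of three; "dr": the turn, a rotation vector about the tool's x, y, z scaled (see below), a list of three; "jaw": the opening, from -1 (shut) to 1 (fully open), so that 0 is half open. In form: [{"offset": [x, y, z], "dr": [ax, ay, az], "jaw": jaw}, ...]. A call has exactly 10 rows; each row is the pose to reach, as a shift and turn from the pose commanded when the call began, along the tool's axes at that moment; what a row does not reach only later rows make up. The controller multiplies each number of a shift by 20 cm and each number of a turn by pi/2 rad. A row lasts 1/12 s, in which the tool goes at most 41.7 mm and 7.16 degrees, less where a joint would pass 70% of its speed; a pose out of reach is approached as far as the arm can. A call with a number of a shift or a turn outside -1 to 1 is refused whole. A call with a gripper value outside its range is refused whole. The fingers move at their own pace and stop on an object; "newtons" is the grip in N (left out, the last holds). Time passes only in rows, so rows that repeat a pose let the fingers close, or fill a call up. It gives the time, the measured TCP pose, the force, the opening and the grip force at its end, in the units of the state.
- ctrl.get_state(): the state, without advancing time (a new reading comes with each control period).
- cams.camera(name): name is "scene" or "top"; returns a dict with "image" (420x560x3 uint8, red, green, blue), "z_map" (420x560 float32, mm along the optical axis (not along the pixel's ray), 0 where there is no reading), "camera_matrix" (3x3 intrinsics, pixels), "k1" (the pictures are not rectified: a ray, as slopes to the right and down, at radius r is drawn at 1 + k1 r^2 times it, then the intrinsics apply), "R" (3x3) and "t" (3): a world point X has camera coordinates R X + t. Camera axes: x right, y down, z forward; pixel columns grow to the right and rows downward; lengths in mm; the calibration is good to about 2 mm. A picture is of the moment at which its call begins.
- workorder.close_job(): hands the job in; it is judged then, once.
The state is a dict: "t": time; "joints": joint angles; "dq": joint speeds; "effort": joint torques, N m; "position": TCP position; "tool_rot": TCP orientation; "contact_force": force on the tool from outside, world axes, zero at the start; "torque": the same for the moment, N m; "gripper_width": finger opening in mm; "grip_force": force on a finger pad.
Only numpy, scipy, OpenCV 4.12 (cv2) and the standard library are available. Lean on these libraries where they do the work, as an engineer would, in place of code of your own. Each camera call takes 0.05 s, during which the arm holds its last target. There are 200 camera calls.

TASK

Dry-run the empty seed dispenser: first unscrew its blue filler cap counter-clockwise all the way to its stop and leave it open. Then turn the grey indexing knob clockwise click by click from its rest mark to the third stop (the three orange dots), pausing about a second at each stop and never going past the third. The knob springs back, so the program finishes while still gripping it and holding it at the third stop; leave the petri dish, the vial and the tape roll where they are.

Things in the scene. Friction and masses are not known exactly. Their poses are not given: they have to be found in the camera images.
- dispenser: White seed dispenser, box 130 (x) x 240 (y) x 60 mm tall, fixed. Origin: centre of its underside, on the bench. At yaw 0 its front, with a grey spout 24 mm long, faces the robot (-x); yaw within 26 degrees of that. On top, 72 mm to +y, a grey turret (radius 40 mm at its foot, 34 above, top at 92 mm) carries the blue cap; 72 mm to -y stands the grey knob on a flat black dial.
- cap_grip (a point): Grip point on the axis of the blue ribbed cap, 117 mm above the bench. The cap is round, 45 mm across, from 96 to 130 mm above the bench: any finger direction will do; the turret's top is 25 mm below this point. z is up; x runs along the white line on the cap's top and turns with it.
- cap (a joint): Turn of the cap in rad, growing counter-clockwise seen from above: 0 closed (white line at the red mark on the turret), 1.4 the open stop (at the green mark). Starts between 0 and 0.3. It stays where it is left, with about 0.06 N m of friction; it is captive and does not rise.
- knob_grip (a point): Grip point on the axis of the indexing knob, 91 mm above the bench: a grey upright bar 46 mm long, 16 mm thick (grip across this), 65 to 107 mm above the bench, on a black disc 50 mm across with its top at 64 mm. z is up; x runs along the bar to the end with the orange stripe and turns with it; at rest x is 0.654 rad counter-clockwise of the dispenser's x.
- knob (a joint): Knob turn in rad, growing clockwise seen from above. 0: rest (long white tick); stops every 0.436 rad (25 degrees), marked by 1 to 5 dots (third, orange: 1.309; fifth: the end). A spring pulls back with 0.075 N m at rest, 0.114 at the third stop; clicks add up to 0.05 N m on the first half of the way to each stop and take off as much on the second. Let go, it springs back to 0. At a stop: within 0.13 rad.
- dish_mid (a point): Centre, half-way up, of a round petri dish, 94 mm across, 16 mm tall, lying loose in front of the dispenser under the spout. Bystander.
- vial_mid (a point): Centre, half-way up, of a standing glass vial with a green cap, 22 mm across, 69 mm tall, loose behind the dispenser. Bystander.
- tape_mid (a point): Centre, half-way up, of a roll of masking tape lying flat, 96 mm across, 25 mm tall, loose at the cap's side of the dispenser. Bystander.

How it is judged:
By the outcome, as a careful person would: the job done as asked, in the order asked, and still so for the second after the job is handed in, while the arm keeps its last pose, push and grip.
It also fails if it takes over 45 s, if anything falls off the work surface, if the arm or the gripper's body presses on something with over 40 N, if the wrist force passes 120 N, or if a joint passes its speed limit or range.

## Working session

There is one attempt and no reset: what is moved stays moved. The work goes in short steps, Python scripts to look and compute and a tool call to move; the robot and the scene stay as the last step left them, time stands still between calls to the robot, and variables do not carry over. Pictures are saved under pics/ and viewed, at most 10 in all, crops included, and the job is handed in when it is done.

Besides the shell and the picture viewer there is one more tool, called after "Call:" in YAML: its name, and indented under it one key for each argument. move_arm: Moves the arm, as the interface text tells. Shifts and turns lie within -1 to 1; 1 stands for 20 cm of shift or pi/2 rad of turn. Its arguments: {"type":"object","properties":{"series":{"type":"array"},"newtons":{"type":"number"}},"required":["series"]}

```bash
ls; mkdir -p pics
python3 - <<'E'
from bench import ctrl,cams
import cv2,numpy as np
s=ctrl.get_state();print(s['t'],s['position'],s['tool_rot'],s['gripper_width'],ctrl.pinch_z)
for n in('scene','top'):
    c=cams.camera(n);cv2.imwrite(f'pics/{n}0.png',c['image'][:,:,::-1]);np.savez(f'{n}0.npz',**c)
    print(n,c['camera_matrix'],c['k1'],c['R'],c['t'])
E
```

```text
pics
0.0 [227.49885112 581.81094201 403.92345776] [-1.55670668e-04  1.85310977e-01  9.82679593e-01 -7.97304870e-04] 85.41472289161788 154.70000000000002
scene [[457.81447861   0.         280.68217088]
 [  0.         457.81447861 208.11018346]
 [  0.           0.           1.        ]] 0.01195567113873545 [[ 0.70277179 -0.71141244 -0.00203605]
 [-0.40076369 -0.39352822 -0.82735966]
 [ 0.58779271  0.58226101 -0.56166881]] [-510.59278154  196.21973498  728.97955786]
top [[503.25463776   0.         285.69229039]
 [  0.         503.25463776 208.39022424]
 [  0.           0.           1.        ]] 0.013819102120105725 [[-0.01308417 -0.99983571  0.01254388]
 [-0.99270075  0.01148459 -0.12005549]
 [ 0.1198917  -0.01402314 -0.99268793]] [-204.72249994  529.62650055  867.32968039]
```

View pics/top0.png

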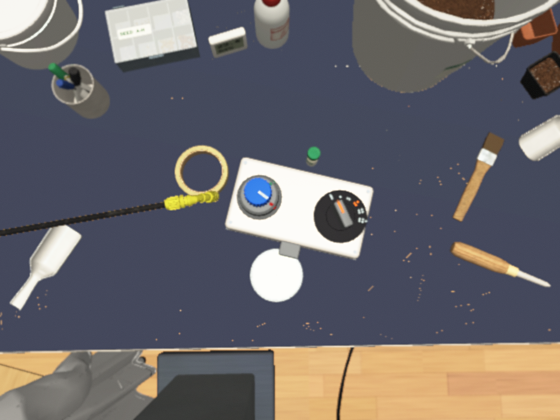

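View pics/scene0.png

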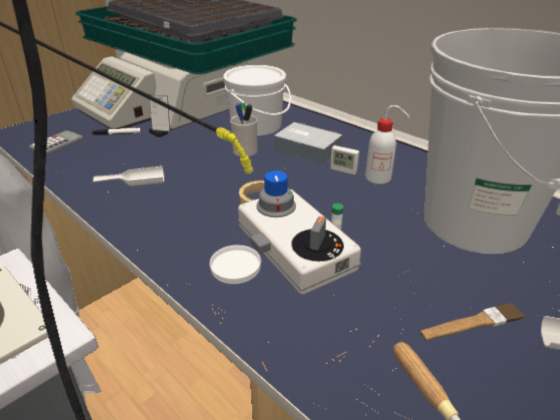

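The top view shows the cap at (258,192), the knob at (344,213), the dish at (276,274), the tape at (201,171) and the vial at (313,155). A yellow-tipped cable ends near the cap at (215,197), so I need its height.

```bash
cat > h.py <<'E'
import numpy as np,cv2
def ray(c,uv):
    K=c['camera_matrix'];k=float(c['k1']);d=(np.array(uv,float)-K[:2,2])/K[0,0];x=d.copy()
    for _ in range(10): x=d/(1+k*(x@x))
    return -c['R'].T@c['t'], c['R'].T@np.array([x[0],x[1],1])
def onz(c,uv,z):
    o,d=ray(c,uv);return o+d*(z-o[2])/d[2]
def dep(c,uv):
    o,d=ray(c,uv);return o+d*float(c['z_map'][int(uv[1]),int(uv[0])])
def mask(c,lo,hi,box=None):
    m=cv2.inRange(cv2.cvtColor(c['image'],cv2.COLOR_RGB2HSV),np.array(lo),np.array(hi))
    if box: b=np.zeros_like(m);x0,y0,x1,y1=box;b[y0:y1,x0:x1]=1;m=m*b
    return m
def cloud(c,m):
    return np.array([dep(c,(u,v)) for v,u in zip(*np.nonzero(m)) if c['z_map'][v,u]>0])
E
python3 - <<'E'
from h import *
np.set_printoptions(precision=1,suppress=True)
T=dict(np.load('top0.npz'));S=dict(np.load('scene0.npz'))
for n,c,b in(('top',T,(230,165,290,225)),('scene',S,(255,165,300,200))):
    P=cloud(c,mask(c,(100,150,80),(125,255,255),b));q=P[(P[:,2]>125)]
    print(n,'cap',len(P),len(q),q.min(0),q.max(0),cv2.minEnclosingCircle(q[:,:2].astype(np.float32)))
# dispenser body: z 52..66 in box
for n,c,b in(('top',T,(215,145,385,270)),('scene',S,(225,170,365,295))):
    m=np.zeros(c['z_map'].shape,np.uint8);m[b[1]:b[3],b[0]:b[2]]=1
    P=cloud(c,m);q=P[(P[:,2]>54)&(P[:,2]<67)]
    r=cv2.minAreaRect(q[:,:2].astype(np.float32));print(n,'body',r)
    k=P[(P[:,2]>98)&(P[:,2]<112)]
    if n=='top' : k=k[k[:,1]<k[:,1].mean()+0]
    cc=np.array(r[0]);print('knobtop',len(k),[ (x) for x in (k.min(0),k.max(0))])
P=cloud(T,mask(T,(22,140,120),(32,255,255),(150,185,225,215)));print('yellow',P.min(0),P.max(0))
P=cloud(S,mask(S,(22,160,120),(32,255,255),(210,120,255,175)));print('yellowS',P.min(0),P.max(0))
for uv in((10,232),(60,224),(100,216),(140,210),(170,203),(190,201),(212,197)):print(uv,dep(T,uv))
I=T['image'][150:265,220:380,::-1];cv2.imwrite('pics/crop.png',cv2.resize(I,None,fx=5,fy=5,interpolation=cv2.INTER_CUBIC))
E
```

```text
top cap 529 508 [ 522.9 -185.2  125.5] [ 565.5 -143.6  134.2] ((543.8056030273438, -165.30677795410156), 22.03510093688965)
scene cap 479 206 [ 520.7 -190.9  125.1] [ 563.9 -146.8  130.2] ((541.9588623046875, -169.23536682128906), 22.470888137817383)
top body ((535.5671997070312, -236.21620178222656), (239.1045379638672, 194.89657592773438), 75.5892333984375)
knobtop 273 [array([ 486.5, -319.4,   98.6]), array([ 531.4, -291.3,  111.2])]
scene body ((532.8383178710938, -241.6621856689453), (238.43324279785156, 194.66064453125), 74.32295227050781)
knobtop 337 [array([ 484.6, -322.8,   98. ]), array([557.8, -94.6, 111.9])]
yellow [ 508.7 -101.2   -0. ] [554.8 -21.5 200.3]
yellowS [ 506.5 -104.2  115.2] [538.8 -36.8 196.7]
(10, 232) [475.  170.  230.6]
(60, 224) [486.4 108.4 217.5]
(100, 216) [497.8  55.6 210.5]
(140, 210) [507.3   2.9 197.2]
(170, 203) [517.2 -40.3 196.9]
(190, 201) [520.6 -68.3 190.7]
(212, 197) [532.7 -94.6 146. ]
```

View pics/crop.png

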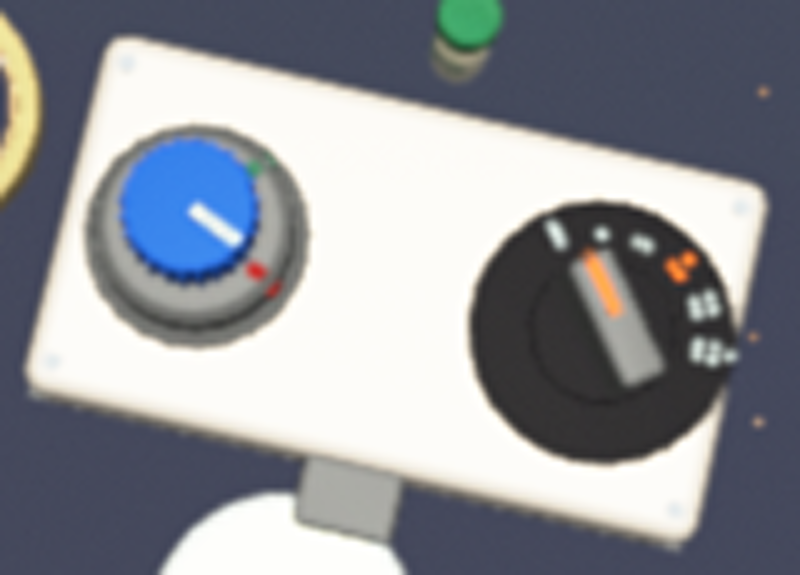

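Cap at about (543,-167), knob at about (507,-306), dispenser yaw about -0.25 rad. The crop shows the cap's white line at (218,226), just past the red mark, with the green mark at (258,168). The knob's stripe is at (602,280). The hanging cable reaches down to z≈115 at y≈-100, so I'll check where it runs before moving.

Run:
```python
from h import *
np.set_printoptions(precision=0,suppress=True)
T=dict(np.load('top0.npz'));S=dict(np.load('scene0.npz'))
for n,c,b in(('S',S,(0,0,235,420)),('T',T,(0,200,170,345))):
    m=(c['image'].max(2)<60).astype(np.uint8)
    m2=np.zeros_like(m);m2[b[1]:b[3],b[0]:b[2]]=m[b[1]:b[3],b[0]:b[2]]
    P=cloud(c,m2)
    print(n,len(P))
    for y in range(-100,700,60):
        q=P[(abs(P[:,1]-y)<6)&(P[:,2]>60)]
        if len(q): print(y,len(q),np.median(q,0),q.min(0),q.max(0))
for uv in((20,5),(36,100),(42,200),(50,300),(70,380),(10,40),(100,76),(160,104),(210,130)):print(uv,dep(S,uv))
P=cloud(T,mask(T,(22,140,120),(32,255,255),(150,185,225,215)));q=P[P[:,2]>100]
for y in range(-104,-20,10):
    k=q[abs(q[:,1]-y)<5]
    if len(k):print(y,k.min(0),k.max(0))
```

```text
S 10548
20 17 [502.  20. 199.] [498.  15. 196.] [505.  24. 202.]
80 16 [490.  81. 210.] [486.  74. 206.] [493.  86. 213.]
140 13 [478. 141. 221.] [475. 135. 218.] [481. 146. 224.]
200 9 [467. 200. 231.] [464. 196. 228.] [468. 204. 233.]
260 304 [732. 263. 248.] [453. 254. 196.] [816. 266. 271.]
320 151 [714. 323. 257.] [441. 314. 195.] [871. 326. 288.]
380 113 [688. 381. 251.] [429. 374.  91.] [877. 386. 294.]
440 88 [683. 440. 250.] [418. 434. 195.] [761. 446. 277.]
500 101 [681. 501. 251.] [406. 494. 195.] [766. 506. 296.]
560 96 [677. 557. 250.] [665. 554. 195.] [765. 566. 295.]
620 102 [676. 620. 250.] [381. 614. 193.] [911. 626. 306.]
680 78 [672. 680. 250.] [654. 674. 193.] [755. 686. 294.]
T 904
20 51 [505.  20. 203.] [501.  14. 199.] [510.  26. 207.]
80 53 [493.  80. 213.] [489.  74. 210.] [498.  86. 218.]
140 58 [482. 140. 223.] [478. 134. 219.] [488. 146. 226.]
(20, 5) [ 128. -335.  507.]
(36, 100) [ 120. -332.  439.]
(42, 200) [ 101. -326.  352.]
(50, 300) [131. -33.  -1.]
(70, 380) [  69. -316.  120.]
(10, 40) [ 633. 1514.   68.]
(100, 76) [614. 673. 113.]
(160, 104) [482. 113. 213.]
(210, 130) [508. -18. 187.]
-104 [ 533. -101.  119.] [543. -99. 126.]
-94 [525. -99. 116.] [546. -89. 156.]
-84 [523. -89. 144.] [542. -79. 172.]
-74 [517. -79. 159.] [536. -69. 193.]
-64 [513. -69. 178.] [531. -59. 197.]
-54 [511. -59. 186.] [530. -49. 198.]
-44 [509. -49. 188.] [528. -39. 200.]
-34 [509. -39. 190.] [525. -31. 200.]
```

Call:
move_arm:
  series:
    - {"offset": [-0.1, -0.12, 0], "dr": [0, 0, 0.076], "jaw": 1}
    - {"offset": [-0.2, -0.24, 0], "dr": [0, 0, 0.152], "jaw": 1}
    - {"offset": [-0.3, -0.36, 0], "dr": [0, 0, 0.229], "jaw": 1}
    - {"offset": [-0.4, -0.48, 0], "dr": [0, 0, 0.305], "jaw": 1}
    - {"offset": [-0.5, -0.6, 0], "dr": [0, 0, 0.381], "jaw": 1}
    - {"offset": [-0.6, -0.72, 0], "dr": [0, 0, 0.457], "jaw": 1}
    - {"offset": [-0.7, -0.84, 0], "dr": [0, 0, 0.533], "jaw": 1}
    - {"offset": [-0.76, -0.92, 0], "dr": [0, 0, 0.61], "jaw": 1}
    - {"offset": [-0.8, -0.98, 0], "dr": [0, 0, 0.686], "jaw": 1}
    - {"offset": [-0.82, -1.0, 0], "dr": [0, 0, 0.762], "jaw": 1}
  newtons: 40

```text
t: 0.93
position: [307.5, 334.0, 404.4]
tool_rot: [0.0, 0.709, 0.705, -0.001]
contact_force: [0.5, -0.3, -0.2]
gripper_width: 85.4
grip_force: 0.0
```

Call:
move_arm:
  series:
    - {"offset": [-0.2, 0.05, 0], "dr": [0, 0, 0], "jaw": 1}
    - {"offset": [-0.4, 0.1, 0], "dr": [0, 0, 0], "jaw": 1}
    - {"offset": [-0.6, 0.16, 0], "dr": [0, 0, 0], "jaw": 1}
    - {"offset": [-0.8, 0.21, 0], "dr": [0, 0, 0], "jaw": 1}
    - {"offset": [-1, 0.26, 0], "dr": [0, 0, 0], "jaw": 1}
    - {"offset": [-1, 0.26, 0], "dr": [0, 0, 0], "jaw": 1}
    - {"offset": [-1, 0.26, 0], "dr": [0, 0, 0], "jaw": 1}
    - {"offset": [-1, 0.26, 0], "dr": [0, 0, 0], "jaw": 1}
    - {"offset": [-1, 0.26, 0], "dr": [0, 0, 0], "jaw": 1}
    - {"offset": [-1, 0.26, 0], "dr": [0, 0, 0], "jaw": 1}

```text
t: 1.77
position: [359.4, 137.3, 404.6]
tool_rot: [-0.0, 0.706, 0.708, -0.0]
contact_force: [0.7, 0.4, 0.0]
gripper_width: 85.2
grip_force: 0.0
```

Call:
move_arm:
  series:
    - {"offset": [-0.2, 0.04, 0], "dr": [0, 0, 0], "jaw": 1}
    - {"offset": [-0.4, 0.08, 0], "dr": [0, 0, 0], "jaw": 1}
    - {"offset": [-0.6, 0.12, 0], "dr": [0, 0, 0], "jaw": 1}
    - {"offset": [-0.8, 0.16, 0], "dr": [0, 0, 0], "jaw": 1}
    - {"offset": [-1, 0.2, 0], "dr": [0, 0, 0], "jaw": 1}
    - {"offset": [-1, 0.2, 0], "dr": [0, 0, 0], "jaw": 1}
    - {"offset": [-1, 0.2, 0], "dr": [0, 0, 0], "jaw": 1}
    - {"offset": [-1, 0.2, 0], "dr": [0, 0, 0], "jaw": 1}
    - {"offset": [-1, 0.2, 0], "dr": [0, 0, 0], "jaw": 1}
    - {"offset": [-1, 0.2, 0], "dr": [0, 0, 0], "jaw": 1}

```text
t: 2.6
position: [399.8, -62.2, 404.6]
tool_rot: [-0.0, 0.706, 0.709, -0.0]
contact_force: [0.4, -0.5, -0.4]
gripper_width: 85.4
grip_force: 0.0
```

Call:
move_arm:
  series:
    - {"offset": [-0.2, 0.0, 0], "dr": [0, 0, 0.05], "jaw": 1}
    - {"offset": [-0.4, 0.06, 0], "dr": [0, 0, 0.1], "jaw": 1}
    - {"offset": [-0.58, 0.15, 0], "dr": [0, 0, 0.15], "jaw": 1}
    - {"offset": [-0.64, 0.34, 0], "dr": [0, 0, 0.2], "jaw": 1}
    - {"offset": [-0.6, 0.52, 0], "dr": [0, 0, 0.26], "jaw": 1}
    - {"offset": [-0.54, 0.7, 0], "dr": [0, 0, 0.32], "jaw": 1}
    - {"offset": [-0.52, 0.71, 0], "dr": [0, 0, 0.38], "jaw": 1}
    - {"offset": [-0.52, 0.71, 0], "dr": [0, 0, 0.44], "jaw": 1}
    - {"offset": [-0.52, 0.71, 0], "dr": [0, 0, 0.44], "jaw": 1}
    - {"offset": [-0.52, 0.71, 0], "dr": [0, 0, 0.44], "jaw": 1}

```text
t: 3.43
position: [542.2, -166.2, 404.5]
tool_rot: [-0.0, 0.903, 0.429, -0.0]
contact_force: [-0.6, -1.2, 0.1]
gripper_width: 85.7
grip_force: 0.0
```

Run:
```python
from bench import ctrl,cams
from h import *
s=ctrl.get_state();print(s['t'],s['position'],s['tool_rot'],s['joints'])
for n in('scene','top'):
    c=cams.camera(n);cv2.imwrite(f'pics/{n}1.png',c['image'][:,:,::-1])
```

```text
3.4333 [ 542.18187604 -166.21595243  404.51613244] [-1.98475904e-04  9.03495403e-01  4.28597677e-01 -2.21630422e-04] [-3.18453884e-01  3.39061057e-01  1.75995508e+00 -2.13841462e-05
  1.04317125e+00  3.66472981e-01]
```

View pics/scene1.png

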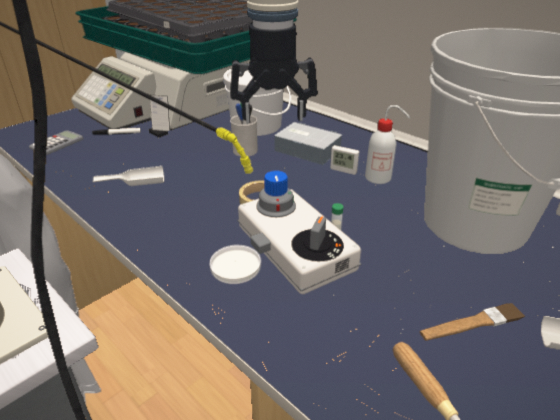

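The gripper at (275,75) is centred over the blue cap at (276,185). The cable's yellow tip at (248,168) stays clear. Now I'll descend and grip.

Call:
move_arm:
  series:
    - {"offset": [0, 0, 0.15], "dr": [0, 0, 0], "jaw": 0.9}
    - {"offset": [0, 0, 0.3], "dr": [0, 0, 0], "jaw": 0.8}
    - {"offset": [0, 0, 0.42], "dr": [0, 0, 0], "jaw": 0.8}
    - {"offset": [0, 0, 0.52], "dr": [0, 0, 0], "jaw": 0.8}
    - {"offset": [0, 0, 0.6], "dr": [0, 0, 0], "jaw": 0.8}
    - {"offset": [0, 0, 0.64], "dr": [0, 0, 0], "jaw": 0.8}
    - {"offset": [0, 0, 0.66], "dr": [0, 0, 0], "jaw": 0.8}
    - {"offset": [0, 0, 0.66], "dr": [0, 0, 0], "jaw": 0.8}
    - {"offset": [0, 0, 0.66], "dr": [0, 0, 0], "jaw": 0.8}
    - {"offset": [0, 0, 0.66], "dr": [0, 0, 0], "jaw": 0.8}

```text
t: 4.37
position: [542.5, -167.9, 273.9]
tool_rot: [0.001, 0.905, 0.426, 0.001]
contact_force: [-0.3, -0.2, 0.2]
gripper_width: 76.7
grip_force: 0.0
```

Call:
move_arm:
  series:
    - {"offset": [0, 0, 0], "dr": [0, 0, 0], "jaw": -0.2}
    - {"offset": [0, 0, 0], "dr": [0, 0, 0], "jaw": -0.3}
    - {"offset": [0, 0, 0], "dr": [0, 0, 0], "jaw": -0.3}
    - {"offset": [0, 0, 0], "dr": [0, 0, 0], "jaw": -0.3}
    - {"offset": [0, 0, 0], "dr": [0, 0, 0], "jaw": -0.3}
    - {"offset": [0, 0, 0], "dr": [0, 0, 0], "jaw": -0.3}
    - {"offset": [0, 0, 0], "dr": [0, 0, 0], "jaw": -0.3}
    - {"offset": [0, 0, 0], "dr": [0, 0, 0], "jaw": -0.3}
    - {"offset": [0, 0, 0], "dr": [0, 0, 0], "jaw": -0.3}
    - {"offset": [0, 0, 0], "dr": [0, 0, 0], "jaw": -0.3}
  newtons: 40

```text
t: 5.2
position: [542.7, -168.2, 273.9]
tool_rot: [0.001, 0.905, 0.426, 0.001]
contact_force: [1.3, -2.2, 5.5]
gripper_width: 43.9
grip_force: 40.3
```

Call:
move_arm:
  series:
    - {"offset": [0, 0, 0], "dr": [0, 0, -0.07], "jaw": -0.3}
    - {"offset": [0, 0, 0], "dr": [0, 0, -0.14], "jaw": -0.3}
    - {"offset": [0, 0, 0], "dr": [0, 0, -0.21], "jaw": -0.3}
    - {"offset": [0, 0, 0], "dr": [0, 0, -0.28], "jaw": -0.3}
    - {"offset": [0, 0, 0], "dr": [0, 0, -0.35], "jaw": -0.3}
    - {"offset": [0, 0, 0], "dr": [0, 0, -0.42], "jaw": -0.3}
    - {"offset": [0, 0, 0], "dr": [0, 0, -0.48], "jaw": -0.3}
    - {"offset": [0, 0, 0], "dr": [0, 0, -0.54], "jaw": -0.3}
    - {"offset": [0, 0, 0], "dr": [0, 0, -0.6], "jaw": -0.3}
    - {"offset": [0, 0, 0], "dr": [0, 0, -0.65], "jaw": -0.3}

```text
t: 6.03
position: [544.6, -168.5, 274.0]
tool_rot: [0.004, 0.579, 0.815, 0.001]
contact_force: [10.8, -2.9, -3.8]
gripper_width: 43.9
grip_force: 41.1
```

Run:
```python
from bench import ctrl
s=ctrl.get_state();print(s['t'],s['position'],s['tool_rot'],s['torque'],s['contact_force'],s['joints'])
```

```text
6.0333 [ 544.5517354  -168.47444682  274.0359617 ] [0.00419968 0.57923412 0.8151491  0.00146381] [-0.25590788 -1.7055816  -0.07549011] [10.82556269 -2.8513003  -3.82080819] [-3.20996543e-01  5.23795640e-01  1.83481789e+00  4.90836175e-04
  7.74090831e-01 -6.56550610e-01]
```

Call:
move_arm:
  series:
    - {"offset": [0, 0, 0], "dr": [0, 0, -0.03], "jaw": -0.3}
    - {"offset": [0, 0, 0], "dr": [0, 0, -0.06], "jaw": -0.3}
    - {"offset": [0, 0, 0], "dr": [0, 0, -0.09], "jaw": -0.3}
    - {"offset": [0, 0, 0], "dr": [0, 0, -0.12], "jaw": -0.3}
    - {"offset": [0, 0, 0], "dr": [0, 0, -0.15], "jaw": -0.3}
    - {"offset": [0, 0, 0], "dr": [0, 0, -0.18], "jaw": -0.3}
    - {"offset": [0, 0, 0], "dr": [0, 0, -0.21], "jaw": -0.3}
    - {"offset": [0, 0, 0], "dr": [0, 0, -0.24], "jaw": -0.3}
    - {"offset": [0, 0, 0], "dr": [0, 0, -0.26], "jaw": -0.3}
    - {"offset": [0, 0, 0], "dr": [0, 0, -0.26], "jaw": -0.3}

```text
t: 6.87
position: [545.4, -168.3, 274.1]
tool_rot: [0.005, 0.405, 0.914, 0.001]
contact_force: [14.6, 0.2, -7.6]
gripper_width: 44.1
grip_force: 42.4
```

Run:
```python
from bench import ctrl
s=ctrl.get_state();print(s['t'],s['position'],s['tool_rot'],s['torque'],s['contact_force'],s['joints'][5])
```

```text
6.8667 [ 545.3804294  -168.30466454  274.14454508] [0.00547808 0.40456001 0.9144939  0.00144828] [-0.06375027 -2.18638643 -0.98450789] [14.61135202  0.16310638 -7.58806928] -1.0602478042158474
```

Reaction torque rose to about 1 N m, so the cap is at its stop. Now I'll release, rise and check.

Call:
move_arm:
  series:
    - {"offset": [0, 0, 0], "dr": [0, 0, 0], "jaw": 0.7}
    - {"offset": [0, 0, 0], "dr": [0, 0, 0], "jaw": 0.7}
    - {"offset": [0, 0, 0], "dr": [0, 0, 0], "jaw": 0.7}
    - {"offset": [0, 0, 0], "dr": [0, 0, 0], "jaw": 0.7}
    - {"offset": [0, 0, -0.1], "dr": [0, 0, 0], "jaw": 0.7}
    - {"offset": [0, 0, -0.2], "dr": [0, 0, 0], "jaw": 0.7}
    - {"offset": [0, 0, -0.35], "dr": [0, 0, 0], "jaw": 0.7}
    - {"offset": [0, 0, -0.5], "dr": [0, 0, 0], "jaw": 0.7}
    - {"offset": [0, 0, -0.5], "dr": [0, 0, 0], "jaw": 0.7}
    - {"offset": [0, 0, -0.5], "dr": [0, 0, 0], "jaw": 0.7}

```text
t: 7.7
position: [542.3, -167.8, 374.5]
tool_rot: [0.002, 0.404, 0.915, 0.0]
contact_force: [-0.4, 0.6, -0.6]
gripper_width: 72.6
grip_force: 0.0
```

Run:
```python
from bench import ctrl
s=ctrl.get_state();print(s['t'],s['position'],s['tool_rot'],s['torque'],s['joints'])
t=s['tool_rot'];import numpy as np
from scipy.spatial.transform import Rotation as R
M=R.from_quat([t[1],t[2],t[3],t[0]]).as_matrix();print(M.round(3))
d=np.array([507,-306,s['position'][2]])-s['position'];print('knob off',M.T@d/200,'theta',np.degrees(np.arctan2(M[1,1],M[0,1])))
```

```text
7.7 [ 542.25666735 -167.8102606   374.52698405] [1.80756944e-03 4.03864698e-01 9.14816931e-01 1.43501259e-04] [0.01014639 0.00812279 0.00338726] [-3.21072195e-01  3.76465951e-01  1.78367028e+00 -6.75306407e-05
  9.77830340e-01 -1.06035448e+00]
[[-0.674  0.739  0.003]
 [ 0.739  0.674 -0.001]
 [-0.003  0.002 -1.   ]]
knob off [-3.91783098e-01 -5.95811942e-01  2.23956295e-04] theta 42.36006864723867
```

Call:
move_arm:
  series:
    - {"offset": [-0.05, -0.08, 0], "dr": [0, 0, 0.07], "jaw": 0.4}
    - {"offset": [-0.1, -0.16, 0], "dr": [0, 0, 0.14], "jaw": 0.2}
    - {"offset": [-0.16, -0.24, 0], "dr": [0, 0, 0.21], "jaw": 0}
    - {"offset": [-0.22, -0.32, 0], "dr": [0, 0, 0.28], "jaw": 0}
    - {"offset": [-0.27, -0.4, 0], "dr": [0, 0, 0.35], "jaw": 0}
    - {"offset": [-0.32, -0.48, 0], "dr": [0, 0, 0.42], "jaw": 0}
    - {"offset": [-0.36, -0.55, 0], "dr": [0, 0, 0.49], "jaw": 0}
    - {"offset": [-0.39, -0.6, 0], "dr": [0, 0, 0.56], "jaw": 0}
    - {"offset": [-0.39, -0.6, 0], "dr": [0, 0, 0.63], "jaw": 0}
    - {"offset": [-0.39, -0.6, 0], "dr": [0, 0, 0.7], "jaw": 0}

```text
t: 8.53
position: [505.0, -306.7, 370.9]
tool_rot: [-0.001, 0.824, 0.566, -0.001]
contact_force: [0.2, 0.9, -0.4]
gripper_width: 43.0
grip_force: 0.0
```

Run:
```python
from bench import ctrl,cams
from h import *
np.set_printoptions(precision=2,suppress=True)
T=dict(np.load('top0.npz'));S=dict(np.load('scene0.npz'))
for n,c,b in(('top',T,(325,190,365,240)),('scene',S,(300,210,335,260))):
    m=np.zeros(c['z_map'].shape,np.uint8);m[b[1]:b[3],b[0]:b[2]]=1
    P=cloud(c,m);k=P[(P[:,2]>104)&(P[:,2]<112)];r=cv2.minAreaRect(k[:,:2].astype(np.float32));print(n,len(k),r)
    B=cv2.fitLine(k[:,:2].astype(np.float32),cv2.DIST_L2,0,.01,.01).ravel();print(np.degrees(np.arctan2(B[1],B[0])))
s=ctrl.get_state();print(s['t'],s['position'],s['tool_rot'])
c=cams.camera('scene');cv2.imwrite('pics/scene2.png',cv2.resize(c['image'][60:300,180:420,::-1],None,fx=2.5,fy=2.5))
c=cams.camera('top');cv2.imwrite('pics/top2.png',cv2.resize(c['image'][130:280,190:390,::-1],None,fx=4,fy=4,interpolation=2))
```

```text
top 247 ((509.1320495605469, -303.8007507324219), (45.198402404785156, 15.707854270935059), 22.37091636657715)
23.838509
scene 131 ((507.1628112792969, -307.7358093261719), (46.005252838134766, 15.372262001037598), 22.570148468017578)
22.406977
8.5333 [ 504.98 -306.71  370.89] [-0.    0.82  0.57 -0.  ]
```

View pics/scene2.png

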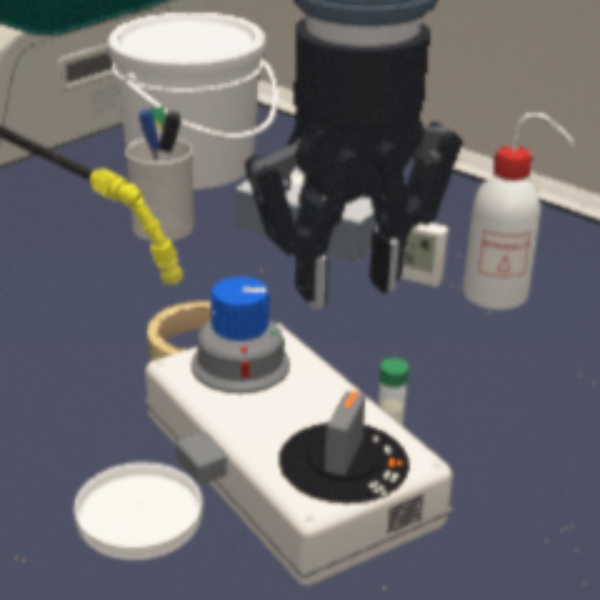

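View pics/top2.png

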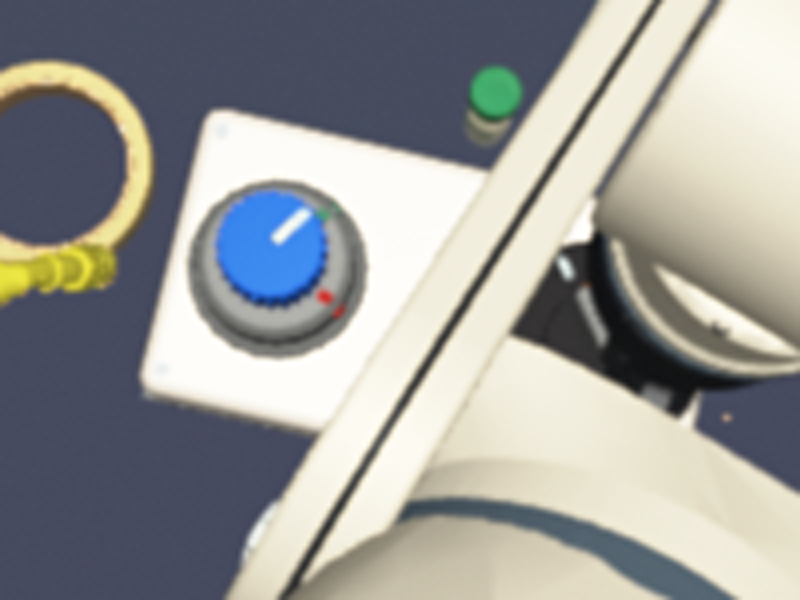

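The cap's line at (290,226) now points at the green mark at (325,213). The gripper stands over the knob with the bar still at rest. Next I'll finish turning to the bar (22.5°), descend and grip.

Call:
move_arm:
  series:
    - {"offset": [0, 0.01, 0], "dr": [0, 0, 0.07], "jaw": 0}
    - {"offset": [0, 0.01, 0], "dr": [0, 0, 0.14], "jaw": 0}
    - {"offset": [0, 0.01, 0], "dr": [0, 0, 0.21], "jaw": 0}
    - {"offset": [0, 0.01, 0], "dr": [0, 0, 0.28], "jaw": 0}
    - {"offset": [0, 0.01, 0.05], "dr": [0, 0, 0.35], "jaw": 0}
    - {"offset": [0, 0.01, 0.1], "dr": [0, 0, 0.42], "jaw": 0}
    - {"offset": [0, 0.01, 0.2], "dr": [0, 0, 0.49], "jaw": 0}
    - {"offset": [0, 0.01, 0.25], "dr": [0, 0, 0.52], "jaw": 0}
    - {"offset": [0, 0.01, 0.25], "dr": [0, 0, 0.52], "jaw": 0}
    - {"offset": [0, 0.01, 0.25], "dr": [0, 0, 0.52], "jaw": 0}

```text
t: 9.47
position: [507.5, -306.5, 321.6]
tool_rot: [-0.001, 0.98, 0.198, -0.001]
contact_force: [-0.9, -0.0, -0.1]
gripper_width: 42.5
grip_force: 0.0
```

Call:
move_arm:
  series:
    - {"offset": [0, 0, 0.07], "dr": [0, 0, 0], "jaw": 0}
    - {"offset": [0, 0, 0.14], "dr": [0, 0, 0], "jaw": 0}
    - {"offset": [0, 0, 0.21], "dr": [0, 0, 0], "jaw": 0}
    - {"offset": [0, 0, 0.27], "dr": [0, 0, 0], "jaw": 0}
    - {"offset": [0, 0, 0.32], "dr": [0, 0, 0], "jaw": 0}
    - {"offset": [0, 0, 0.36], "dr": [0, 0, 0], "jaw": 0}
    - {"offset": [0, 0, 0.38], "dr": [0, 0, 0], "jaw": 0}
    - {"offset": [0, 0, 0.38], "dr": [0, 0, 0], "jaw": 0}
    - {"offset": [0, 0, 0.38], "dr": [0, 0, 0], "jaw": 0}
    - {"offset": [0, 0, 0.38], "dr": [0, 0, 0], "jaw": 0}

```text
t: 10.3
position: [508.0, -307.1, 247.3]
tool_rot: [0.0, 0.981, 0.196, 0.0]
contact_force: [-0.5, -0.3, -0.7]
gripper_width: 42.9
grip_force: 0.0
```

```bash
cat > st.py <<'E'
from bench import ctrl
import numpy as np
from scipy.spatial.transform import Rotation as R
np.set_printoptions(precision=3,suppress=True)
s=ctrl.get_state();t=s['tool_rot'];M=R.from_quat([t[1],t[2],t[3],t[0]]).as_matrix()
print(s['t'],s['position'],s['contact_force'],s['torque'],'theta',np.arctan2(M[1,1],M[0,1]),'j6',s['joints'][5],s['gripper_width'],s['grip_force'])
d=np.array([508,-306,s['position'][2]])-s['position'];print((M.T@d)/200)
E
python3 st.py
```

```text
10.3 [ 508.038 -307.054  247.258] [-0.468 -0.323 -0.703] [-0.025 -0.023 -0.042] theta -1.1768144520206096 j6 0.6131262324013391 42.85455326493237 0.0
[ 0.002 -0.005 -0.   ]
```

Call:
move_arm:
  series:
    - {"offset": [0, 0, 0], "dr": [0, 0, 0], "jaw": -0.8}
    - {"offset": [0, 0, 0], "dr": [0, 0, 0], "jaw": -0.9}
    - {"offset": [0, 0, 0], "dr": [0, 0, 0], "jaw": -0.9}
    - {"offset": [0, 0, 0], "dr": [0, 0, 0], "jaw": -0.9}
    - {"offset": [0, 0, 0], "dr": [0, 0, 0], "jaw": -0.9}
    - {"offset": [0, 0, 0], "dr": [0, 0, 0], "jaw": -0.9}
    - {"offset": [0, 0, 0], "dr": [0, 0, 0], "jaw": -0.9}
    - {"offset": [0, 0, 0], "dr": [0, 0, 0], "jaw": -0.9}
    - {"offset": [0, 0, 0], "dr": [0, 0, 0], "jaw": -0.9}
    - {"offset": [0, 0, 0], "dr": [0, 0, 0], "jaw": -0.9}
  newtons: 60

```text
t: 11.13
position: [507.8, -306.6, 247.4]
tool_rot: [-0.0, 0.981, 0.196, 0.0]
contact_force: [-1.3, 3.5, 6.4]
gripper_width: 15.4
grip_force: 58.8
```

```bash
python3 st.py
```

```text
11.1333 [ 507.843 -306.646  247.444] [-1.343  3.456  6.433] [0.495 0.176 0.079] theta -1.1768559697982386 j6 0.6132210626402921 15.351067418140392 58.75409245491028
[ 0.002 -0.003  0.   ]
```

Call:
move_arm:
  series:
    - {"offset": [0, 0, 0], "dr": [0, 0, 0.04], "jaw": -0.9}
    - {"offset": [0, 0, 0], "dr": [0, 0, 0.08], "jaw": -0.9}
    - {"offset": [0, 0, 0], "dr": [0, 0, 0.12], "jaw": -0.9}
    - {"offset": [0, 0, 0], "dr": [0, 0, 0.16], "jaw": -0.9}
    - {"offset": [0, 0, 0], "dr": [0, 0, 0.2], "jaw": -0.9}
    - {"offset": [0, 0, 0], "dr": [0, 0, 0.24], "jaw": -0.9}
    - {"offset": [0, 0, 0], "dr": [0, 0, 0.265], "jaw": -0.9}
    - {"offset": [0, 0, 0], "dr": [0, 0, 0.28], "jaw": -0.9}
    - {"offset": [0, 0, 0], "dr": [0, 0, 0.28], "jaw": -0.9}
    - {"offset": [0, 0, 0], "dr": [0, 0, 0.28], "jaw": -0.9}

```text
t: 11.97
position: [507.8, -306.0, 247.4]
tool_rot: [-0.001, 1.0, -0.023, -0.0]
contact_force: [-0.5, 7.0, 6.6]
gripper_width: 15.6
grip_force: 59.1
```

Call:
move_arm:
  series:
    - {"offset": [0, 0, 0], "dr": [0, 0, 0], "jaw": -0.9}
    - {"offset": [0, 0, 0], "dr": [0, 0, 0], "jaw": -0.9}
    - {"offset": [0, 0, 0], "dr": [0, 0, 0], "jaw": -0.9}
    - {"offset": [0, 0, 0], "dr": [0, 0, 0], "jaw": -0.9}
    - {"offset": [0, 0, 0], "dr": [0, 0, 0], "jaw": -0.9}
    - {"offset": [0, 0, 0], "dr": [0, 0, 0], "jaw": -0.9}
    - {"offset": [0, 0, 0], "dr": [0, 0, 0], "jaw": -0.9}
    - {"offset": [0, 0, 0], "dr": [0, 0, 0], "jaw": -0.9}
    - {"offset": [0, 0, 0], "dr": [0, 0, 0], "jaw": -0.9}
    - {"offset": [0, 0, 0], "dr": [0, 0, 0], "jaw": -0.9}

```text
t: 12.8
position: [507.8, -306.0, 247.4]
tool_rot: [-0.001, 1.0, -0.023, -0.0]
contact_force: [-1.1, 7.2, 7.2]
gripper_width: 15.0
grip_force: 59.1
```

```bash
python3 st.py;python3 - <<'E'
from bench import cams
import cv2
c=cams.camera('scene');cv2.imwrite('pics/scene3.png',cv2.resize(c['image'][150:290,230:370,::-1],None,fx=4,fy=4,interpolation=2))
E
```

```text
12.8 [ 507.762 -306.03   247.44 ] [-1.145  7.243  7.2  ] [1.052 0.112 0.104] theta -1.6166994581004055 j6 1.0529855173696556 15.028560652868041 59.10932779312134
[ 0.001 -0.    -0.   ]
```

View pics/scene3.png

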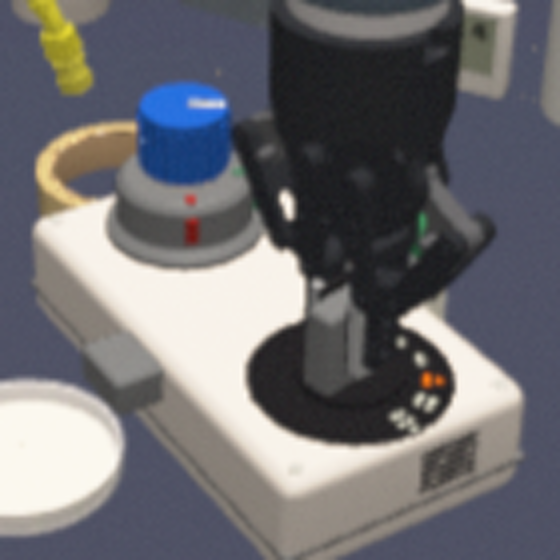

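The pads hold the grey bar at (335,340). It has turned one click, by 0.44 rad, and the vial and cap are clear. On to the second stop.

Call:
move_arm:
  series:
    - {"offset": [0, 0, 0], "dr": [0, 0, 0.04], "jaw": -0.9}
    - {"offset": [0, 0, 0], "dr": [0, 0, 0.08], "jaw": -0.9}
    - {"offset": [0, 0, 0], "dr": [0, 0, 0.12], "jaw": -0.9}
    - {"offset": [0, 0, 0], "dr": [0, 0, 0.16], "jaw": -0.9}
    - {"offset": [0, 0, 0], "dr": [0, 0, 0.2], "jaw": -0.9}
    - {"offset": [0, 0, 0], "dr": [0, 0, 0.24], "jaw": -0.9}
    - {"offset": [0, 0, 0], "dr": [0, 0, 0.265], "jaw": -0.9}
    - {"offset": [0, 0, 0], "dr": [0, 0, 0.277], "jaw": -0.9}
    - {"offset": [0, 0, 0], "dr": [0, 0, 0.277], "jaw": -0.9}
    - {"offset": [0, 0, 0], "dr": [0, 0, 0.277], "jaw": -0.9}

```text
t: 13.68
position: [507.9, -305.4, 247.4]
tool_rot: [-0.001, 0.971, -0.238, -0.0]
contact_force: [0.9, 10.9, 8.4]
gripper_width: 15.2
grip_force: 59.3
```

Call:
move_arm:
  series:
    - {"offset": [0, 0, 0], "dr": [0, 0, 0], "jaw": -0.9}
    - {"offset": [0, 0, 0], "dr": [0, 0, 0], "jaw": -0.9}
    - {"offset": [0, 0, 0], "dr": [0, 0, 0], "jaw": -0.9}
    - {"offset": [0, 0, 0], "dr": [0, 0, 0], "jaw": -0.9}
    - {"offset": [0, 0, 0], "dr": [0, 0, 0], "jaw": -0.9}
    - {"offset": [0, 0, 0], "dr": [0, 0, 0], "jaw": -0.9}
    - {"offset": [0, 0, 0], "dr": [0, 0, 0], "jaw": -0.9}
    - {"offset": [0, 0, 0], "dr": [0, 0, 0], "jaw": -0.9}
    - {"offset": [0, 0, 0], "dr": [0, 0, 0], "jaw": -0.9}
    - {"offset": [0, 0, 0], "dr": [0, 0, 0], "jaw": -0.9}

```text
t: 14.52
position: [507.9, -305.4, 247.4]
tool_rot: [-0.001, 0.971, -0.238, -0.001]
contact_force: [0.5, 11.1, 9.0]
gripper_width: 15.1
grip_force: 59.3
```

```bash
python3 st.py
```

```text
14.5167 [ 507.927 -305.399  247.413] [ 0.522 11.057  8.97 ] [ 1.692 -0.092  0.107] theta -2.051963657789291 j6 1.4880751433263997 15.091313940416772 59.26383376121521
[ 0.002  0.002 -0.   ]
```

Call:
move_arm:
  series:
    - {"offset": [0, 0, 0], "dr": [0, 0, 0.04], "jaw": -0.9}
    - {"offset": [0, 0, 0], "dr": [0, 0, 0.08], "jaw": -0.9}
    - {"offset": [0, 0, 0], "dr": [0, 0, 0.12], "jaw": -0.9}
    - {"offset": [0, 0, 0], "dr": [0, 0, 0.16], "jaw": -0.9}
    - {"offset": [0, 0, 0], "dr": [0, 0, 0.2], "jaw": -0.9}
    - {"offset": [0, 0, 0], "dr": [0, 0, 0.24], "jaw": -0.9}
    - {"offset": [0, 0, 0], "dr": [0, 0, 0.265], "jaw": -0.9}
    - {"offset": [0, 0, 0], "dr": [0, 0, 0.277], "jaw": -0.9}
    - {"offset": [0, 0, 0], "dr": [0, 0, 0.277], "jaw": -0.9}
    - {"offset": [0, 0, 0], "dr": [0, 0, 0.277], "jaw": -0.9}

```text
t: 15.35
position: [508.3, -304.9, 247.4]
tool_rot: [-0.002, 0.897, -0.442, -0.001]
contact_force: [2.9, 13.6, 8.2]
gripper_width: 15.1
grip_force: 59.3
```

Call:
move_arm:
  series:
    - {"offset": [0, 0, 0], "dr": [0, 0, 0], "jaw": -0.9}
    - {"offset": [0, 0, 0], "dr": [0, 0, 0], "jaw": -0.9}
    - {"offset": [0, 0, 0], "dr": [0, 0, 0], "jaw": -0.9}
    - {"offset": [0, 0, 0], "dr": [0, 0, 0], "jaw": -0.9}
    - {"offset": [0, 0, 0], "dr": [0, 0, 0], "jaw": -0.9}
    - {"offset": [0, 0, 0], "dr": [0, 0, 0], "jaw": -0.9}
    - {"offset": [0, 0, 0], "dr": [0, 0, 0], "jaw": -0.9}
    - {"offset": [0, 0, 0], "dr": [0, 0, 0], "jaw": -0.9}
    - {"offset": [0, 0, 0], "dr": [0, 0, 0], "jaw": -0.9}
    - {"offset": [0, 0, 0], "dr": [0, 0, 0], "jaw": -0.9}

```text
t: 16.18
position: [508.3, -304.9, 247.4]
tool_rot: [-0.002, 0.897, -0.442, -0.001]
contact_force: [2.8, 14.7, 7.6]
gripper_width: 15.3
grip_force: 59.3
```

```bash
python3 st.py;python3 - <<'E'
from bench import cams
import cv2
c=cams.camera('scene');cv2.imwrite('pics/scene4.png',cv2.resize(c['image'][150:290,230:370,::-1],None,fx=4,fy=4,interpolation=2))
E
```

```text
16.1833 [ 508.338 -304.877  247.419] [ 2.8   14.694  7.59 ] [ 2.287 -0.541  0.162] theta -2.4871622049511966 j6 1.9231210100614404 15.263553064752154 59.2702442407608
[ 0.003  0.005 -0.   ]
```

View pics/scene4.png

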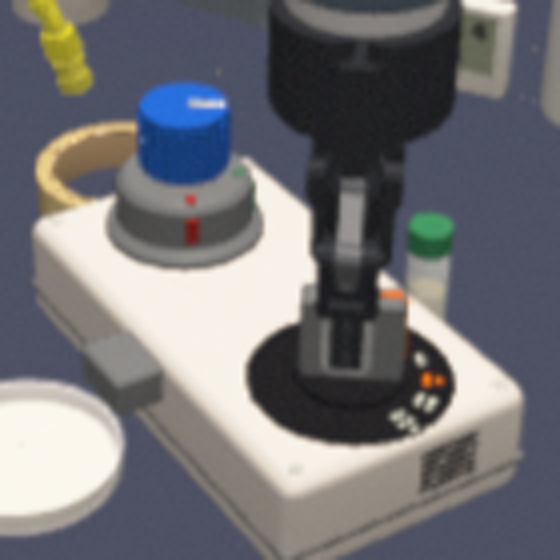

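The bar's orange end at (395,300) points toward the orange dots at (432,380), after 1.31 rad of turn. The cap is still open and the bystanders haven't moved.

```bash
python3 -c "
from bench import workorder
print(workorder.close_job())"
```

```text
the job is handed in; nothing more can be done
None
```

The job is handed in: the cap is open at its stop, and the arm still grips the knob at the third stop, after pausing about a second at each; the dish, vial and tape roll were not touched.

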